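# Fit the service crank to the metering pump and prove its backstop

## Robot

A 6-joint arm with a two-finger parallel gripper is mounted at the origin on a cart in front of the work surface, level with it; the furniture and walls round the work are solid. World frame = base frame: x ahead of the robot, y to its left, z up, the work surface at z = 0. Lengths are in mm, angles in rad, forces in N, time in s.
With the tool pointing down it reaches from about 350 to 925 mm from the base axis. Payload 6.4 kg.
Tool frame: the origin (TCP) lies midway between the tips of the shut fingers; the grasp point (between the pads) lies 19 mm behind it; z points along the fingers, y is the direction in which the jaws open and shut (so a half turn about z gives the same grasp; the last joint's range is limited). The gripper opens to 94 mm and grips with 3 to 60 N. Pads are 16 mm wide; open, the fingers measure 119 mm over their backs; the gripper's body (75 mm by 177 mm) begins 78 mm behind the grasp point.
Start: joints at [0.941, 0.245, 1.558, -0, 1.339, -0.174], TCP at [286.116, 583.653, 205.455] pointing down, gripper open.
Joint ranges: [-3.13, 3.13], [-1.02, 2.26], [0.13, 2.54], [-0.95, 4.09], [0.21, 2.88], [-2.74, 2.74]. Speed limits (rad/s): [2.57, 2.57, 3.14, 3.14, 3.14, 3.14].

## Interface

Orientations are given as a rotation vector (axis times angle).
In Python, from plant import ctrl, jaws, viewer, telemetry gives the robot as it stands. Calls block until the motion is done:
- ctrl.move_pose(position, orientation): joint-space move of the TCP to a pose.
- ctrl.move_l(position, attitude=None, max_speed=150): straight line of the TCP; attitude=None keeps the orientation; max_speed is the mean speed in mm/s.
- ctrl.set_joints(angles): joint-space move.
- jaws.move_gripper(opening, squeeze=None): finger opening in mm; squeeze is the grip in N (None keeps the last); returns when the fingers have stopped.
- ctrl.wait(seconds).
- ctrl.ik(position, orientation): joint angles nearest the present ones, or None.
- viewer.grab_frame(name): name is "scene" or "side" or "wrist"; returns (picture, depth): 480x640x3 uint8, blue, green, red; 480x640 float32, mm along the optical axis (not along the pixel's ray), 0 where there is no reading.
- viewer.get_calibration(name): a dict with "fx", "fy", "cx", "cy" (pixels), "k1" (the pictures are not rectified: a ray, as slopes to the right and down, at radius r is drawn at 1 + k1 r^2 times it, then the intrinsics apply), "extrinsics" (4x4, takes a point from camera to world coordinates). Camera axes: x right, y up, looking along -z (the intrinsics and any distortion apply to the point x, -y, -z); pixel columns grow to the right and rows downward; lengths in mm; the calibration is good to about 2 mm. A picture is of the moment at which its call begins: read the wrist's pose just before it. get_calibration takes no time and is no camera call; for the wrist camera it gives the pose at the moment of the call.
A pose or a line that the arm cannot do raises ctrl.MotionError and nothing moves.
- ctrl.finish_job(): hands the job in, once; it reports no verdict.
Readings, each from a call of its own:
- telemetry.get_clock(): time.
- telemetry.get_qpos(): joint angles.
- telemetry.get_joint_velocities(): joint speeds.
- telemetry.get_tau(): joint torques, N m.
- telemetry.get_tool_pos(): TCP position.
- telemetry.get_orientation(): TCP orientation.
- telemetry.get_ft_force(): force on the tool from outside, world axes, zero at the start.
- telemetry.get_moment(): the same for the moment, N m.
- telemetry.get_finger_gap(): finger opening in mm.
Only numpy, scipy, OpenCV 4.12 (cv2) and the standard library are available. Lean on these libraries where they do the work, as an engineer would, in place of code of your own. Each camera call takes 0.05 s, during which the arm holds its last target. There are 200 camera calls.

## Task

Fit the loose crank onto the upright shaft of the metering pump: the bore has a flat that must match the flat on the shaft, so turn the crank to suit and slide it fully home, down onto the shaft's shoulder. Then prove the backstop by the handle: wind the crank clockwise (seen from above) by at least a quarter turn, and then lean on it the other way until the ratchet pawl catches and firmly holds it. Leave the crank fully home on the shaft, let go, and leave the calliper, pliers and screwdriver where they lie.

Things in the scene. Friction and masses are not known exactly. Their poses are not given: they have to be found in the camera images.
- pump: Gear metering pump, fixed to the bench: aluminium foot plate 130 (its x) x 96 (its y) x 10 mm, on it a steel and grey block 88 x 76 mm up to 48 mm, and on that a dark ratchet wheel with a brass pawl, the backstop. Origin at bench height under the shaft axis.
- pump_shaft: Upright shaft, turning with its ratchet wheel. Origin on the axis at the shoulder, 66 mm above the bench: a ring face of radius 17 mm on which the crank must land. The shaft stands 38 mm above it: 20 mm diameter, one flat 5 mm from the axis on its -x side, all along; the top 4 mm taper in 3 mm all round. z up; +x points away from the flat: there the crank's arm points when fitted.
- wheel_mark (a point): Point on top of the ratchet wheel, 25 mm from the axis on the shaft's +x side. The wheel is 56 mm across and 8 to 16 mm below the shoulder. Seen from above it turns clockwise with about 1 N at the crank handle, clicking over 16 teeth (22.5 degrees each); the other way it runs back at most to the last tooth passed, where the pawl holds it.
- pump_pawl: Brass pawl 36 mm long on the pump's top face, pressed against the ratchet wheel by a weak spring (below 2 N at the tip); its top is 8 mm below the shoulder and it need not be touched. Origin on its pivot, 54 mm above the bench; it swings about z.
- crank_hub (a point): Centre of the hub of the loose crank (about 0.25 kg), which lies flat on the bench with its handle up: on the bore axis, half-way up, 17 mm above the flat underside. Hub: steel block 35 x 35 mm, cut corners, 34 mm tall; its sides at y = +-17.5 mm are flat and clear for fingers. z up, +x along the arm to the handle. The arm is 22 mm wide, 10 mm thick, level with the underside.
- crank_bore (a point): Lower mouth of the crank's through bore, on its axis, at the underside. Bore 21.6 mm diameter with a flat 5.8 mm from the axis on the -x side (away from the arm); a dark set screw stands 3 mm out there. The mouth is chamfered 3 mm wide, 5 mm deep. The fit has 0.8 mm clearance all round and some 10 degrees of rotary play. Home: this point is on the shaft's shoulder, crank x along shaft x.
- crank_handle (a point): Middle of the crank's black handle, 70 mm from the bore axis along the arm, 39 mm above the underside. An upright grip, 20 mm in diameter and 50 mm tall (14 to 64 mm above the underside), spinning freely on its pin, so it can be led round a circle with the hand kept at one angle.
- calliper: Bystander: steel sliding calliper 69 x 208 x 13 mm lying on the bench; origin under its middle, long side along its y.
- pliers: Bystander: red-handled pliers 56 x 161 x 11 mm lying on the bench; origin under their middle, long side along their y.
- screwdriver: Bystander: yellow screwdriver 26 x 206 x 25 mm lying on the bench; origin under its middle, long side along its y.
There are look-alikes about, which are no part of the job. Of the things that look like the part that bears crank_hub, the largest one is meant.

How it is judged (in metres and radians):
On the way, in this order (a step that is already met when the one before it is completed fails the run):
1. the crank is fully home on the shaft, flat to flat, on the shoulder (z of crank_bore in the frame of pump_shaft below 0.0025 m and horizontal distance between crank_bore and pump_shaft below 0.003 m and angle between the z axis of crank_bore and the z axis of pump_shaft, either way round below 0.08 rad and angle between the x axis of crank_bore and the x axis of pump_shaft, either way round below 0.35 rad), for 0.2 s.
2. the shaft has been wound a quarter turn (play in the fit allowed for: at least 74 degrees) from where it stood at first (distance of wheel_mark from where it was at the start of the episode above 0.03 m), for 0.1 s.
3. turned back, the wheel bears on the pawl with more than 6 N (about 3 N at the handle) for 0.2 s: the backstop grips (contact force between pump_pawl and pump_shaft above 6 N), for 0.2 s.
At the end, for the whole second after the job is handed in: The crank is on the pump shaft, its underside within 2.5 mm of the shoulder, its axis within 3 mm of the shaft's and upright within 0.08 rad, flat matched to flat (0.35 rad), the shaft at rest, nothing held (all of step 1 and linear speed of pump_shaft below 0.02 m/s and angular speed of pump_shaft below 0.1 rad/s); the robot touches nothing.
It fails at once if the calliper, pliers or screwdriver is shifted by more than 30 mm (distance of any of calliper, pliers, screwdriver from where it was at the start of the episode above 0.03 m).
It also fails if it takes over 64 s, if anything falls off the work surface, if the arm or the gripper's body presses on something with over 40 N, if the wrist force passes 120 N, or if a joint passes its speed limit or range.

## Working session

There is one attempt and no reset: what is moved stays moved. The work goes in short steps, each a Python script; the robot and the scene stay as the last script left them, time stands still between calls to the robot, and variables do not carry over. Pictures are saved under pics/ and viewed, about 8 in all and at most 12, crops included, and the job is handed in when it is done.

```bash
mkdir -p pics; cat > h.py <<'E'
import numpy as np, cv2
from plant import ctrl, jaws, viewer, telemetry
from scipy.spatial.transform import Rotation as R
def shot(n,f=None):
    c=viewer.get_calibration(n); p,d=viewer.grab_frame(n)
    if f: cv2.imwrite('pics/'+f,p); np.savez('pics/'+f+'.npz',p=p,d=d,**{k:np.array(v) for k,v in c.items()})
    return c,p,d
def rays(c,uv):
    uv=np.atleast_2d(uv).astype(float); K=np.array([[c['fx'],0,c['cx']],[0,c['fy'],c['cy']],[0,0,1]],float)
    s=cv2.undistortPoints(uv[:,None],K,np.array([float(c['k1']),0,0,0]))[:,0]
    E=np.array(c['extrinsics']); return E[:3,3], (E[:3,:3]@np.c_[s[:,0],-s[:,1],-np.ones(len(s))].T).T
def onplane(c,uv,z):
    o,d=rays(c,uv); return o+d*((z-o[2])/d[:,2])[:,None]
def bydepth(c,uv,dep):
    o,d=rays(c,uv); uv=np.atleast_2d(uv).astype(int); return o+d*dep[uv[:,1],uv[:,0]][:,None]
def load(f):
    z=np.load('pics/'+f+'.npz'); return z,z['p'],z['d']
E
python3 - <<'E'
from h import *
for n in ("scene","side","wrist"):
    c,p,d=shot(n,n+'1.png'); print(n,c)
print(telemetry.get_clock(),telemetry.get_orientation())
E
```

```text
scene {'fx': 554.0519916845045, 'fy': 554.0519916845045, 'cx': 318.30777442912523, 'cy': 243.2245182049358, 'k1': -0.08883195430081914, 'extrinsics': array([[ 8.21636233e-01,  2.89827616e-01, -4.90829760e-01,
         3.16653076e+01],
       [-5.69924067e-01,  4.02562404e-01, -7.16330977e-01,
        -7.26738299e+02],
       [-1.00228916e-02,  8.68299179e-01,  4.95939591e-01,
         6.30960934e+02],
       [ 0.00000000e+00,  0.00000000e+00,  0.00000000e+00,
         1.00000000e+00]])}
side {'fx': 485.8306345149493, 'fy': 485.8306345149493, 'cx': 318.3453226251486, 'cy': 232.83693871315054, 'k1': -0.08164320682551951, 'extrinsics': array([[-9.79613237e-01,  8.96404117e-02, -1.79784601e-01,
         3.66654398e+02],
       [-2.00816885e-01, -4.61544366e-01,  8.64088755e-01,
         1.16140050e+03],
       [-5.52129786e-03,  8.82576566e-01,  4.70136278e-01,
         6.45954759e+02],
       [ 0.00000000e+00,  0.00000000e+00,  0.00000000e+00,
         1.00000000e+00]])}
wrist {'fx': 332.216368466981, 'fy': 332.216368466981, 'cx': 320.4382606467777, 'cy': 238.2058922292204, 'k1': -0.060927268124685914, 'extrinsics': array([[ 4.39220184e-01, -8.72359690e-01, -2.14649020e-01,
         2.23416081e+02],
       [ 8.98376719e-01,  4.25909025e-01,  1.07334863e-01,
         6.13611935e+02],
       [-2.21365309e-03, -2.39979321e-01,  9.70775476e-01,
         3.81903050e+02],
       [ 0.00000000e+00,  0.00000000e+00,  0.00000000e+00,
         1.00000000e+00]])}
0.15 [-7.09596526e-01 -3.05983785e+00  2.11822282e-03]
```

View pics/scene1.png

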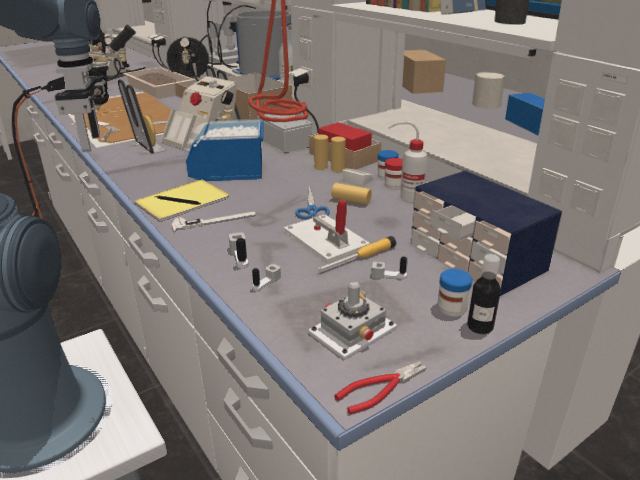

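View pics/side1.png

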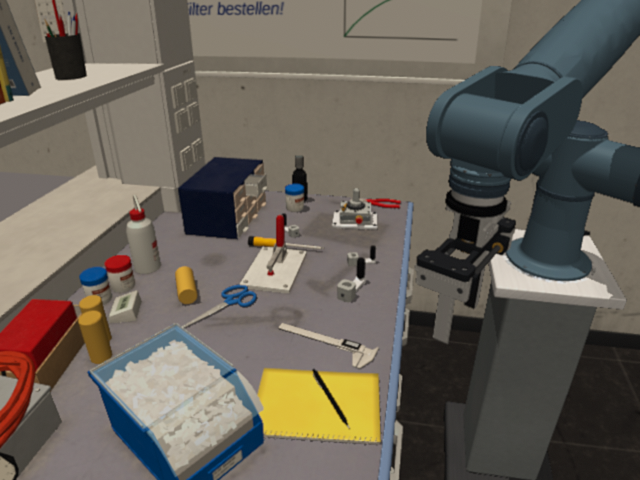

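Three crank candidates appear in the scene view: A with hub (237,240) and handle (241,252), B with hub (273,271) and handle (256,279), and C with hub (378,270) and handle (403,266). The pump is at (353,315). Next I'll measure the three cranks and enlarge them.

```bash
python3 - <<'E'
from h import *
c,p,d=load('scene1.png')
a=p[220:300,215:295]; b=p[220:300,345:425]
cv2.imwrite('pics/crop1.png',np.hstack([cv2.resize(x,(400,400),interpolation=cv2.INTER_CUBIC) for x in (a,b)]))
# points cloud: black handles
v,u=np.mgrid[215:300,215:430]; uv=np.c_[u.ravel(),v.ravel()]
P=bydepth(c,uv,d); px=p[uv[:,1],uv[:,0]].astype(int)
blk=(px.max(1)<70)&(P[:,2]>12)&(P[:,2]<90)
m=np.zeros(p.shape[:2],np.uint8); m[uv[blk,1],uv[blk,0]]=1
n,l,s,ce=cv2.connectedComponentsWithStats(m)
for i in range(1,n):
    if s[i,4]>15:
        q=P[l[uv[:,1],uv[:,0]]==i]; print('blk',s[i],q.mean(0).round(),q.min(0).round(),q.max(0).round())
for n_,(x,y) in dict(A=(237,238),B=(273,271),C=(378,270)).items():
    k=(abs(uv[:,0]-x)<14)&(abs(uv[:,1]-y)<14)&(P[:,2]>15)&(px.max(1)>90)&(P[:,2]<60)
    q=P[k]; t=np.percentile(q[:,2],95); top=q[q[:,2]>t-4]
    print(n_,len(q),'top',t.round(1),top.mean(0).round(),top.min(0).round(),top.max(0).round())
# pump shaft
v,u=np.mgrid[275:325,335:375]; uv=np.c_[u.ravel(),v.ravel()];P=bydepth(c,uv,d)
k=P[:,2]>75; print('shaft',P[k].mean(0),P[k].min(0),P[k].max(0))
E
```

```text
blk [389 237   7   9  38] [777.  69.  20.] [768.  62.  13.] [787.  80.  26.]
blk [236 238  10  23 189] [466. 195.  44.] [457. 189.  16.] [498. 273.  66.]
blk [400 257   7  17  95] [714. -35.  32.] [710. -40.  12.] [725. -25.  47.]
blk [252 269   8  17  98] [448. 101.  32.] [442.  95.  14.] [456. 111.  47.]
A 150 top 35.8 [491. 269.  34.] [472. 248.  32.] [510. 284.  38.]
B 133 top 25.5 [498. 120.  24.] [484. 107.  22.] [512. 138.  26.]
C 121 top 25.3 [680.   2.  24.] [665. -13.  21.] [696.  17.  26.]
shaft [ 501.74563581 -141.73635486  112.16986196] [  31.66530757 -726.73829908   75.00872986] [ 532.50546156 -106.04494092  630.96093426]
```

View pics/crop1.png

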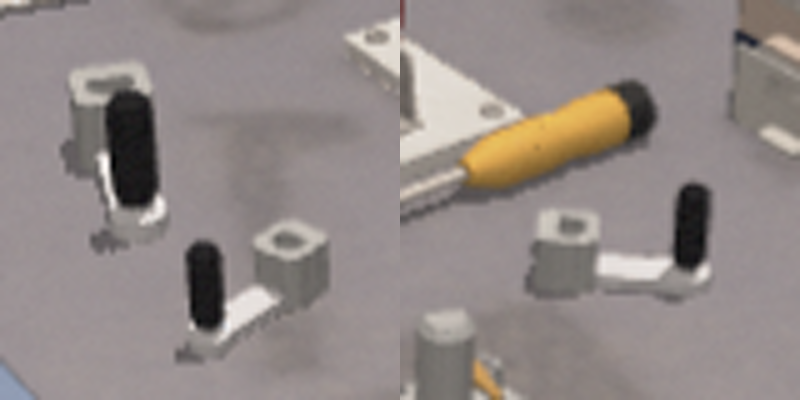

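A is the largest: its hub top is about 35 mm up and its handle reaches about 66 mm. B and C reach only 25 mm and 47 mm. In the crop, A's bore lies toward the upper left and its handle points toward the robot side. Next come wrist views over crank A and then over the pump.

```bash
cat >> h.py <<'E'
def down(t):  # tool x at angle t (deg), pointing down
    t=np.radians(t); x=np.array([np.cos(t),np.sin(t),0]); z=np.array([0,0,-1.]); return R.from_matrix(np.c_[x,np.cross(z,x),z]).as_rotvec()
E
python3 - <<'E'
from h import *
c,p,d=load('scene1.png')
s=onplane(c,[(353,287)],104)[0]; print('shaft',s)
for t in (74,254): print(t,ctrl.ik([488,258,205],down(t)))
for t in range(0,360,30): 
    q=ctrl.ik([s[0],s[1],205],down(t)); print(t,None if q is None else np.round(q,2))
ctrl.move_pose([485,245,215],down(164))
c,p,d=shot('wrist','w_crank.png')
ctrl.move_pose([s[0],s[1],235],down(164))
c,p,d=shot('wrist','w_pump.png'); print(telemetry.get_clock(),telemetry.get_tool_pos())
a,_,_=load('w_crank.png')
cv2.imwrite('pics/both.png',cv2.resize(np.hstack([a['p'],p])[:, :],(800,300)) )
E
```

```text
shaft [ 515.89913425 -121.89067635  104.        ]
74 [ 2.80908208e-01  1.65573435e-02  1.81049646e+00 -8.88178420e-16
  1.31453885e+00  5.60160888e-01]
254 [ 2.80908208e-01  1.65573435e-02  1.81049646e+00 -4.44089210e-16
  1.31453885e+00 -2.58143177e+00]
0 [-0.45 -0.04  1.86 -0.    1.31  1.12]
30 [-0.45 -0.04  1.86 -0.    1.31  0.6 ]
60 [-0.45 -0.04  1.86  0.    1.31  0.08]
90 [-0.45 -0.04  1.86 -0.    1.31 -0.45]
120 [-0.45 -0.04  1.86 -0.    1.31 -0.97]
150 [-0.45 -0.04  1.86  0.    1.31 -1.49]
180 [-0.45 -0.04  1.86  0.    1.31 -2.02]
210 [-0.45 -0.04  1.86 -0.    1.31 -2.54]
240 None
270 [-0.45 -0.04  1.86  0.    1.31  2.7 ]
300 [-0.45 -0.04  1.86  0.    1.31  2.17]
330 [-0.45 -0.04  1.86 -0.    1.31  1.65]
3.0833 [ 516.07109669 -120.78391736  234.88418423]
```

View pics/w_pump.png

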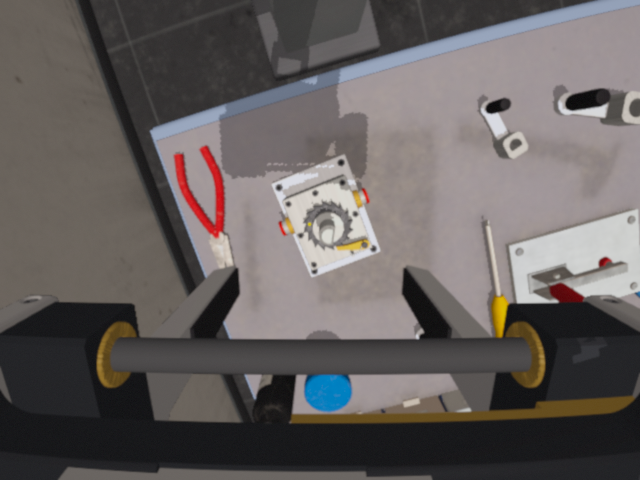

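View pics/w_crank.png

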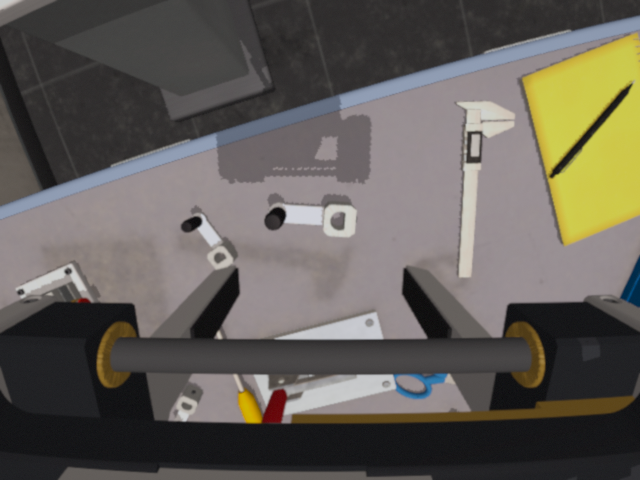

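The wrist views show crank A's hub at (340,221) and its handle at (275,217). The pump shaft is near (326,228), inside its ratchet wheel, with the pawl at (352,245). I'll enlarge both.

```bash
python3 - <<'E'
from h import *
c,p,d=load('w_pump.png'); c2,p2,d2=load('w_crank.png')
cv2.imwrite('pics/crop2.png',np.hstack([cv2.resize(p[195:255,295:365],(420,360),interpolation=cv2.INTER_CUBIC),cv2.resize(p2[195:245,260:360][:,40:100],(380,360),interpolation=cv2.INTER_CUBIC)]))
v,u=np.mgrid[185:275,270:385]; uv=np.c_[u.ravel(),v.ravel()];P=bydepth(c,uv,d)
k=(P[:,2]>98)&(P[:,2]<112); print('shaft top',k.sum(),uv[k].mean(0),P[k].mean(0),P[k].min(0),P[k].max(0))
k=(abs(P[:,2]-66)<4);print('shoulder',k.sum(),P[k].mean(0),P[k].min(0),P[k].max(0))
k=(abs(P[:,2]-58)<3);print('wheel',k.sum(),P[k].mean(0),P[k].min(0),P[k].max(0))
v,u=np.mgrid[190:250,255:365]; uv=np.c_[u.ravel(),v.ravel()];P=bydepth(c2,uv,d2)
k=(P[:,2]>28)&(uv[:,0]>312)
m=np.zeros(p.shape[:2],np.uint8); m[uv[k,1],uv[k,0]]=1
cn=max(cv2.findContours(m,0,2)[0],key=cv2.contourArea)
Q=onplane(c2,cn[:,0],34)[:,:2].astype(np.float32); print('hub rect',cv2.minAreaRect(Q))
k=(P[:,2]>58)&(uv[:,0]<300); print('handle top',k.sum(),P[k].mean(0),P[k].min(0),P[k].max(0))
E
```

```text
shaft top 255 [326.88235294 234.96862745] [ 521.67189264 -116.60492173  101.12633863] [ 513.08733158 -124.88181741   98.1148095 ] [ 532.66839513 -108.23263634  103.92664635]
shoulder 430 [ 519.87744664 -113.24638003   64.34336214] [ 506.4251313  -131.65366846   62.05251844] [539.12943044 -98.48159948  69.83957262]
wheel 1019 [ 527.52613961 -109.90491732   56.46181557] [ 495.73613241 -142.0369045    55.00093138] [563.96425778 -76.13910699  60.99374862]
hub rect ((489.1745300292969, 265.5274353027344), (34.89580154418945, 36.440879821777344), 70.8128890991211)
handle top 252 [465.37340864 201.38587694  69.70721072] [417.83493465 190.56852361  58.13147055] [475.4090473  264.30253137 392.43814163]
```

View pics/crop2.png

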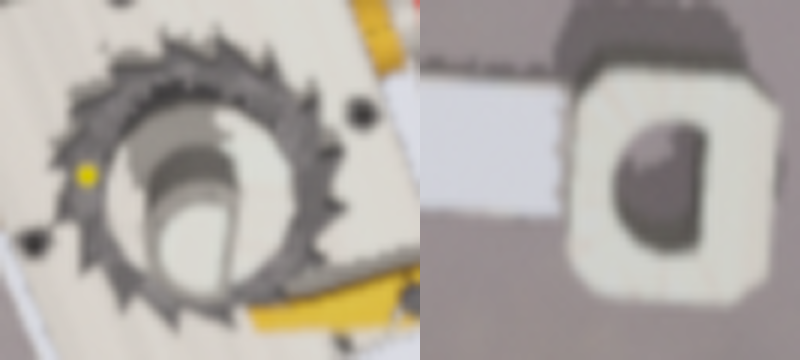

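```bash
python3 - <<'E'
from h import *
c,p,d=load('w_pump.png'); c2,p2,d2=load('w_crank.png')
hsv=cv2.cvtColor(p,cv2.COLOR_BGR2HSV); m=cv2.inRange(hsv,(20,100,80),(40,255,255)); m[:, :300]=0;m[:,320:]=0;m[:215]=0;m[235:]=0
v,u=np.nonzero(m); mk=(u.mean(),v.mean()); print(mk,len(u))
M=onplane(c,[mk],58)[0]
# shoulder ring outline: bright pixels about it, plus dark wheel blob by hull
S=onplane(c,[(328.5,227.8)],66)[0]; W=onplane(c,[(328.3,225)],58)[0]
ring=onplane(c,[(295+x/6,195+y/6) for x,y in ((105,200),(297,200),(200,95),(200,297))],66); print(ring)
# shaft-top face: bright bbox in crop 160..232 x, 203..297 y
T=onplane(c,[(295+158/6,195+250/6),(295+232/6,195+250/6),(295+195/6,195+203/6),(295+195/6,195+297/6)],104); print(T)
print('mark',M,'S',S,'W',W)
for C in (S,W): print(np.linalg.norm((M-C)[:2]),np.degrees(np.arctan2(*(M-C)[1::-1])))
# pump plate orientation via z~48 block / foot rect
# crank: hub & arm
H=onplane(c2,[(300+(x-420)/380*60,195+y/7.2) for x,y in ((570,180),(782,180),(672,68),(672,305))],34);print('hub edges',H, H.mean(0))
hd=onplane(c2,[(277,216)],64);
g=cv2.cvtColor(p2,cv2.COLOR_BGR2GRAY); mm=((g<50)*255).astype(np.uint8); mm[:205]=0;mm[235:]=0;mm[:,:255]=0;mm[:,290:]=0
v,u=np.nonzero(mm); print('handle px',u.min(),u.max(),v.min(),v.max())
print('handle top',onplane(c2,[(u.min()+0,v.mean()),(u.max(),v.mean())],64))
# arm centreline edges (white) at z=10
a=[]
for x in (290,295,300,305,310,315):
    col=g[200:240,x]; k=np.nonzero(col>180)[0]; a.append((x,200+k.mean())); print(x,len(k))
A=onplane(c2,a,10); f=np.polyfit(A[:,1],A[:,0],1); print(A.round(1),'arm dir deg',np.degrees(np.arctan2(-1,-f[0])))
E
```

```text
(np.float64(309.0), np.float64(223.8)) 10
[[ 518.65791454 -130.9992524    66.        ]
 [ 527.98266796  -98.17793569   66.        ]
 [ 505.11774297 -109.71158821   66.        ]
 [ 540.45659648 -119.54234956   66.        ]]
[[ 521.14360129 -122.01277367  104.        ]
 [ 524.36317072 -110.68366637  104.        ]
 [ 515.3822064  -114.29367971  104.        ]
 [ 530.21056554 -118.42710004  104.        ]]
mark [ 514.38411642 -133.91566577   58.        ] S [ 522.76080886 -114.43664636   66.        ] W [ 521.40284939 -114.09051956   58.        ]
21.203800917458103 -113.26947747824866
21.0309066599172 -109.49558415814856
hub edges [[484.26698598 248.99094725  34.        ]
 [494.31088423 284.33307019  34.        ]
 [472.52885875 270.46263537  34.        ]
 [508.03112936 260.87658749  34.        ]] [489.78446458 266.16581008  34.        ]
handle px 265 284 208 228
handle top [[459.39643648 194.4821215   64.        ]
 [464.65099735 212.8654973   64.        ]]
290 17
295 18
300 18
305 18
310 18
315 18
[[471.1 212.1  10. ]
 [473.3 217.6  10. ]
 [474.9 223.2  10. ]
 [476.5 228.8  10. ]
 [479.2 234.1  10. ]
 [480.8 239.7  10. ]] arm dir deg -109.38314005593544
```

Crank A is centred at about (489.5, 266), and its arm points at -109.3°. The shaft axis is at about (523, -114.4), with its +x at about -111°, judged from the yellow mark opposite the flat. The hub edges measure 36 x 37 mm (stated 35 x 35) and the shoulder ring 34 x 37 mm across (stated 34). The grasp is next.

```bash
python3 - <<'E'
from h import *
t=70.7; x,y=489.5,266
jaws.move_gripper(65,40)
ctrl.move_pose([x,y,120],down(t)); 
ctrl.move_l([x,y,7],max_speed=120); print('f',telemetry.get_ft_force())
jaws.move_gripper(20,40); print('gap',telemetry.get_finger_gap(),telemetry.get_ft_force())
ctrl.move_l([x,y,160],max_speed=150); print('gap',telemetry.get_finger_gap(),telemetry.get_ft_force(),telemetry.get_moment())
ctrl.move_pose([523,-114.4,160],down(69)); shot('wrist','w_held.png'); shot('scene','s_held.png'); print(telemetry.get_clock(),telemetry.get_tool_pos(),telemetry.get_finger_gap())
p=load('s_held.png')[1]; cv2.imwrite('pics/crop3.png',np.hstack([cv2.resize(p[215:345,290:420],(400,400),interpolation=cv2.INTER_CUBIC),cv2.resize(load('w_held.png')[1][130:330,220:420],(400,400))]))
E
```

```text
f [-0.65934998  0.7809089  -0.11991345]
gap 34.58254216388174 [-0.2434521  -0.37650163  1.71669237]
gap 34.80298233270985 [ 0.63193135 -1.14527116 -3.31390111] [-0.01605009  0.08315238  0.00337806]
10.1167 [ 523.12831728 -113.29171418  159.88761188] 34.81352338844052
```

View pics/crop3.png

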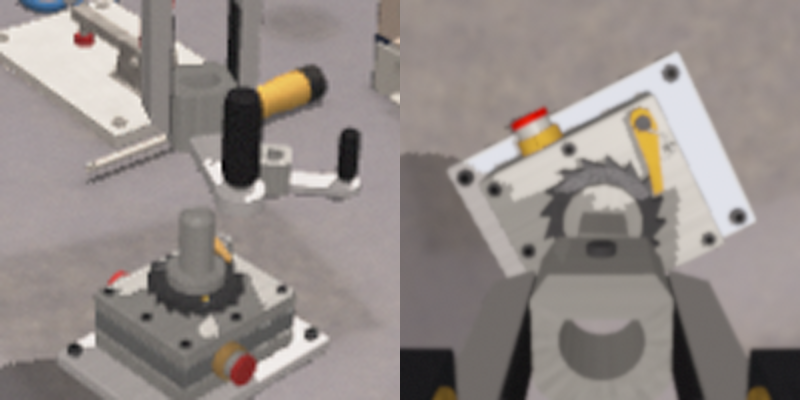

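The crank is held level. In the wrist view the shaft flat at (600,212) is parallel to the bore's flat, and the shoulder ring and bore share the same centre column (about 602). I'll lower it, watching the force.

```bash
python3 - <<'E'
from h import *
X,Y=523,-114.4
ctrl.move_l([X,Y,114],max_speed=60); ctrl.wait(.2); f0=np.array(telemetry.get_ft_force()); print(f0,telemetry.get_tool_pos())
z=114
while z>72.5:
    z-=3 if z>80 else 1
    ctrl.move_l([X,Y,z],max_speed=40); f=np.array(telemetry.get_ft_force())-f0
    print(round(z,1),f.round(1),telemetry.get_tool_pos().round(1) if hasattr(telemetry.get_tool_pos(),'round') else telemetry.get_tool_pos(),round(telemetry.get_finger_gap(),2))
    if f[2]>15: break
print(telemetry.get_moment(),telemetry.get_clock())
E
```

```text
[-0.01315716  0.17111747 -2.82443584] [ 523.29825408 -114.53430406  114.47387041]
111 [-0.6 -0.9  0.1] [ 522.8 -114.3  110.7] 34.59
108 [ 0.1 -0.1  0.4] [ 522.8 -114.3  107.7] 34.65
105 [ 0.8 -0.7 -0.8] [ 522.8 -114.3  104.7] 34.5
102 [-0.2 -0.8 -0.7] [ 522.8 -114.3  101.7] 34.61
99 [ 0.1 -0.4  0.1] [ 522.8 -114.3   98.7] 34.63
96 [-0.7 -0.4 -0. ] [ 522.8 -114.3   95.7] 34.93
93 [-0.9  0.2  0.3] [ 522.8 -114.3   92.7] 34.42
90 [-0.6  0.6 -1. ] [ 522.8 -114.3   89.7] 34.54
87 [-0.4 -0.9 -0.5] [ 522.8 -114.3   86.7] 34.36
84 [ 0.1  0.  -0.7] [ 522.8 -114.3   83.7] 34.42
81 [-0.7  0.3  0.1] [ 522.8 -114.3   80.7] 34.66
78 [ 1.2 -0.4 -0.4] [ 522.8 -114.3   77.7] 34.53
77 [ 0.5  0.3 -0.3] [ 523.  -114.4   77. ] 34.96
76 [0.3 0.4 0.3] [ 522.9 -114.3   75.9] 34.18
75 [ 0.  -0.8 -0.4] [ 522.9 -114.4   74.9] 34.62
74 [ 0.1 -0.4 -0.4] [ 522.9 -114.4   73.9] 34.57
73 [-0.   0.4  0.7] [ 523.2 -114.5   73.3] 34.7
72 [-2.6  0.9  9.5] [ 523.2 -114.5   73.2] 34.83
[ 2.42990345e-01  8.14510717e-01 -2.86004570e-04] 15.7333
```

It slid down to TCP z 73.2 and landed on the shoulder with a 9.5 N reaction, where 73 means home. Next I'll release it, take hold of the handle and wind.

```bash
cat > wind.py <<'E'
from h import *
X,Y,r=523.2,-114.5,70
P=lambda a,z=95:[X+r*np.cos(np.radians(a)),Y+r*np.sin(np.radians(a)),z]
tan=lambda a:np.array([-np.sin(np.radians(a)),np.cos(np.radians(a)),0])
E
python3 - <<'E'
from wind import *
jaws.move_gripper(60); ctrl.move_l([X,Y,170],max_speed=200)
shot('scene','s_home.png')
ctrl.move_pose(P(-111,160),down(-20)); jaws.move_gripper(40,12); ctrl.wait(.2)
f0=np.array(telemetry.get_ft_force())
ctrl.move_l(P(-111),max_speed=100); print(np.array(telemetry.get_ft_force())-f0)
jaws.move_gripper(10,12); print('gap',telemetry.get_finger_gap(),np.array(telemetry.get_ft_force())-f0)
np.save('f0.npy',f0)
for a in np.arange(-118,-119-7*16,-7):
    ctrl.move_l(P(a),max_speed=70); f=np.array(telemetry.get_ft_force())-f0
    print(a,f.round(1),'tan',round(f@tan(a),1))
    if np.linalg.norm(f)>25: print('stop');break
print(telemetry.get_clock(),telemetry.get_finger_gap())
shot('scene','s_wound.png')
p=load('s_home.png')[1]; q=load('s_wound.png')[1]
cv2.imwrite('pics/crop4.png',np.hstack([cv2.resize(z[230:360,290:420],(400,400),interpolation=cv2.INTER_CUBIC) for z in (p,q)]))
E
```

```text
[-0.41183956 -0.0405385  -0.47618784]
gap 19.935498666592185 [-1.46777511 -0.26466641  0.83478352]
-118 [-1.3 -1.2  3.2] tan -0.6
-125 [-0.5  1.2  3.9] tan -1.1
-132 [0.8 1.5 4.9] tan -0.5
-139 [2.1 2.9 4.4] tan -0.9
-146 [3.6 3.  3.6] tan -0.5
-153 [4.1 2.4 1.5] tan -0.3
-160 [4.5 2.3 1.6] tan -0.6
-167 [4.7 1.5 1.4] tan -0.4
-174 [5.2 1.3 2.1] tan -0.7
-181 [5.3 0.3 1.5] tan -0.4
-188 [ 4.9 -0.2  0.3] tan -0.5
-195 [ 4.8 -2.1  0.9] tan 0.8
-202 [ 4.1 -2.6  1.7] tan 0.8
-209 [ 4.3 -1.5  0.8] tan -0.8
-216 [ 4.6 -3.2  0.4] tan -0.1
-223 [ 4.9 -3.9  1.2] tan -0.5
-230 [ 3.3 -3.7  1.6] tan -0.1
24.95 19.388625585037378
```

View pics/crop4.png

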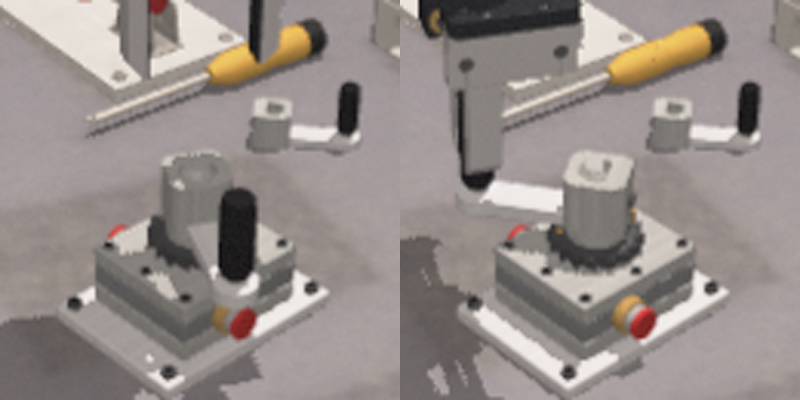

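Left: the crank is home. Right: it has been wound about 119°, still seated, with the wheel's yellow mark (557,230) now under the arm. Now I'll lean the other way until the pawl holds.

```bash
python3 - <<'E'
from wind import *
f0=np.load('f0.npy'); a=-230; n=0
jaws.move_gripper(10,25)
while a<-190:
    a+=1.0; ctrl.move_l(P(a),max_speed=40); ctrl.wait(.05)
    f=np.array(telemetry.get_ft_force())-f0; t=f@tan(a); print(a,f.round(1),'tan',round(t,1))
    if t<-12: break
for _ in range(5):
    ctrl.wait(.15); f=np.array(telemetry.get_ft_force())-f0; print('hold',round(f@tan(a),1),f.round(1),np.round(telemetry.get_tool_pos(),1))
print(telemetry.get_clock(),telemetry.get_finger_gap())
E
```

```text
-229.0 [ 3.4 -3.9  1.8] tan -0.0
-228.0 [ 3.4 -4.   1.3] tan 0.1
-227.0 [ 2.9 -3.9  1.5] tan 0.5
-226.0 [ 2.8 -3.5  1.4] tan 0.5
-225.0 [ 2.3 -3.3  2.4] tan 0.7
-224.0 [ 1.6 -3.   3. ] tan 1.0
-223.0 [ 1.4 -1.3  2.8] tan -0.0
-222.0 [ 0.5 -0.5  3.5] tan 0.1
-221.0 [-1.1 -0.   3. ] tan 0.7
-220.0 [-1.3  0.5  4.2] tan 0.4
-219.0 [-0.4  1.9  3.9] tan -1.3
-218.0 [-2.   0.8  3.7] tan 0.6
-217.0 [-1.6  1.8  4. ] tan -0.4
-216.0 [-1.7  2.5  3.7] tan -1.1
-215.0 [-2.2  2.6  3.2] tan -0.9
-214.0 [-3.4  1.2  4.1] tan 0.9
-213.0 [-3.5  1.3  4.6] tan 0.8
-212.0 [-2.4  2.1  3.7] tan -0.5
-211.0 [-3.7  1.2  3.8] tan 0.8
-210.0 [-3.2  1.6  4.4] tan 0.2
-209.0 [-3.5  1.8  3.7] tan 0.1
-208.0 [-3.9  2.4  3.9] tan -0.3
-207.0 [-4.1  1.9  4.3] tan 0.1
-206.0 [-4.   1.8  3.5] tan 0.1
-205.0 [-4.4  3.5  4.4] tan -1.3
-204.0 [-4.3  1.6  3.4] tan 0.3
-203.0 [-3.8  1.3  4.2] tan 0.3
-202.0 [-5.   1.6  4.7] tan 0.4
-201.0 [-5.4  2.2  4.5] tan -0.1
-200.0 [-5.3  2.3  4. ] tan -0.4
-199.0 [-4.6  1.3  4.9] tan 0.2
-198.0 [-5.2  1.4  5.8] tan 0.3
-197.0 [-5.5  1.   4.5] tan 0.7
-196.0 [-4.4  1.2  3.4] tan 0.1
-195.0 [-5.3  1.3  3.9] tan 0.1
-194.0 [-3.6  1.6  3.2] tan -0.7
-193.0 [-3.3  1.3  3.9] tan -0.5
-192.0 [-2.6  1.2  2.3] tan -0.6
-191.0 [-2.6  1.   3.5] tan -0.5
-190.0 [-2.4  0.8  2.5] tan -0.4
hold 1.0 [-2.7 -0.5  3.1] [ 454.3 -102.4   95. ]
hold 0.6 [-3.6  0.   2.9] [ 454.3 -102.4   95. ]
hold 0.0 [-2.3  0.4  2. ] [ 454.3 -102.4   95.1]
hold 0.2 [-2.7  0.3  2.8] [ 454.3 -102.4   95. ]
hold -0.2 [-2.3  0.6  2.3] [ 454.3 -102.4   95. ]
37.9667 19.557491659054417
```

It ran back 40° with no catch, more than one tooth plus play. I need to look before doing anything else.

```bash
python3 - <<'E'
from wind import *
shot('scene','s_b.png'); shot('wrist','w_b.png')
p=load('s_b.png')[1]; q=load('w_b.png')[1]
cv2.imwrite('pics/crop5.png',np.hstack([cv2.resize(p[260:340,310:400],(420,373),interpolation=cv2.INTER_CUBIC),cv2.resize(q[100:340,210:450],(373,373))]))
E
```

```text
(no output)
```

View pics/crop5.png

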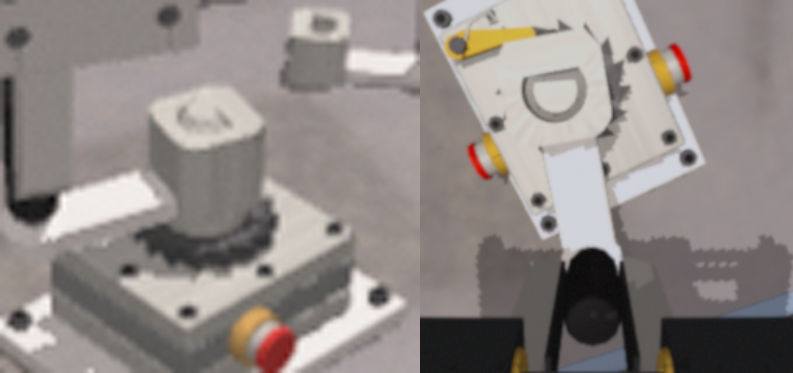

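The crank is still home, flat to flat, with the pawl resting on the wheel (crop about (520,35)). Sideways clearance can double the rotary play when the hand pulls the hub off centre, which gives up to about 42° before the catch. So I'll carry on a little further.

```bash
python3 - <<'E'
from wind import *
f0=np.load('f0.npy'); a=-190
ctrl.wait(.3); f1=np.mean([telemetry.get_ft_force() for _ in range(5)],0)
while a<-165:
    a+=1.5; ctrl.move_l(P(a),max_speed=40); ctrl.wait(.03)
    f=np.array(telemetry.get_ft_force())-f1; t=f@tan(a); print(a,f.round(1),'tan',round(t,1))
    if t<-11: 
        for _ in range(4):
            ctrl.wait(.15); f=np.array(telemetry.get_ft_force())-f1; print('hold',round(f@tan(a),1),f.round(1),np.round(telemetry.get_tool_pos(),1))
        break
print(telemetry.get_clock(),telemetry.get_finger_gap())
shot('wrist','w_c.png')
q=load('w_c.png')[1]
cv2.imwrite('pics/crop6.png',cv2.resize(q[90:240,220:400],(720,600),interpolation=cv2.INTER_CUBIC))
E
```

```text
-188.5 [-0.7  0.3  0.2] tan -0.2
-187.0 [ 1.1 -1.8  1.4] tan 1.6
-185.5 [ 1.9 -1.   0. ] tan 0.8
-184.0 [ 2.7 -0.5  0.1] tan 0.3
-182.5 [ 3.2 -0.3 -0.7] tan 0.1
-181.0 [ 4.2  0.6 -0.6] tan -0.7
-179.5 [ 5.7  1.8 -1.6] tan -1.7
-178.0 [6.5 3.2 0.4] tan -2.9
-176.5 [5.8 4.  0.3] tan -3.6
-175.0 [5.7 6.  2.1] tan -5.5
-173.5 [5.4 8.1 2.2] tan -7.5
-172.0 [5.5 9.6 3. ] tan -8.8
-170.5 [ 5.8 12.2  4.6] tan -11.0
hold -10.4 [ 4.8 11.4  4.2] [ 454.1 -123.    95. ]
hold -10.9 [ 4.6 11.8  4.3] [ 454.2 -123.    95. ]
hold -10.6 [ 5.  11.6  3.8] [ 454.2 -123.1   95. ]
hold -9.8 [ 5.2 10.8  3.8] [ 454.1 -123.    95. ]
42.65 19.309262454186875
```

It caught and held at about 10.5 N at the handle. The run-back was long, so I'll check the true crank angles before and after it from the pictures, to be sure the quarter turn counted.

```bash
python3 - <<'E'
from wind import *
def armdir(f,lo=170):
    c,p,d=load(f); v,u=np.mgrid[60:420,150:500]; uv=np.c_[u.ravel(),v.ravel()]; Q=bydepth(c,uv,d)
    px=p[uv[:,1],uv[:,0]].astype(int); rr=np.hypot(Q[:,0]-X,Q[:,1]-Y)
    k=(abs(Q[:,2]-76)<4)&(rr>25)&(rr<55)&(px.min(1)>150); q=Q[k]; m=q.mean(0); return k.sum(),m.round(1),np.degrees(np.arctan2(m[1]-Y,m[0]-X))
for f in ('s_home.png','s_wound.png','s_b.png','w_b.png','w_c.png'): print(f,armdir(f))
E
```

```text
s_home.png (np.int64(51), array([ 506. , -147.2,   75.3]), np.float64(-117.81215167373263))
s_wound.png (np.int64(128), array([498.4, -83.5,  75.2]), np.float64(128.6337623485597))
s_b.png (np.int64(140), array([ 484.2, -107. ,   75.5]), np.float64(169.1412167088774))
w_b.png (np.int64(1739), array([ 484.6, -108.1,   73.8]), np.float64(170.65017435406602))
w_c.png (np.int64(1708), array([ 484.4, -120. ,   73.8]), np.float64(-171.87623369243838))
```

View pics/crop6.png

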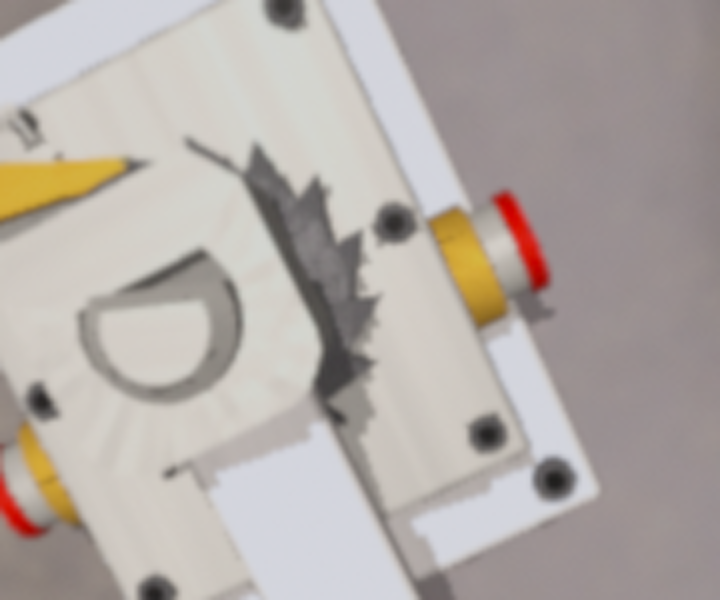

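Measured from the arm, the crank was at -231° when wound and -172° while leaning, so the wheel went well past 90°. In the crop the crank is twisted some 20-25° on the shaft under load: the bore flat is tilted against the shaft's flat at (150,300). At -190° the two were parallel, so I'll ease back there, let go and check.

```bash
python3 - <<'E'
from wind import *
f0=np.load('f0.npy')
for a in (-176,-182,-188,-192):
    ctrl.move_l(P(a),max_speed=50); f=np.array(telemetry.get_ft_force())-f0; print(a,f.round(1))
jaws.move_gripper(40); ctrl.wait(.2); print('open',(np.array(telemetry.get_ft_force())-f0).round(1))
ctrl.move_l(P(-192,180),max_speed=150)
# view from above the hub
ctrl.move_pose([X,Y,220],down(160)); ctrl.wait(.2)
shot('wrist','w_d.png'); shot('scene','s_d.png'); c,p,d=load('w_d.png')
v,u=np.mgrid[130:320,230:420]; uv=np.c_[u.ravel(),v.ravel()]; Q=bydepth(c,uv,d)
rr=np.hypot(Q[:,0]-X,Q[:,1]-Y); k=(Q[:,2]>96)&(Q[:,2]<108)&(rr<22); print('hub top',Q[k].mean(0),np.median(Q[k][:,2]))
px=p[uv[:,1],uv[:,0]]; k=(abs(Q[:,2]-76)<4)&(rr>25)&(rr<55)&(px.min(1)>150); print('arm z',np.median(Q[k][:,2]),np.degrees(np.arctan2(*(Q[k].mean(0)-[X,Y,0])[1::-1])))
print(telemetry.get_clock())
cv2.imwrite('pics/crop7.png',np.hstack([cv2.resize(p[190:280,280:370],(400,400),interpolation=cv2.INTER_CUBIC),cv2.resize(load('s_d.png')[1][230:360,290:420],(400,400),interpolation=cv2.INTER_CUBIC)]))
E
```

```text
-176 [4.7 4.  1.9]
-182 [4.4 1.1 0.2]
-188 [0.9 0.5 2.1]
-192 [-0.5 -0.2  3.2]
open [-0.5 -0.4  0.4]
hub top [ 522.63274757 -115.62871492   98.85300914] 98.45854401704864
arm z 74.01545329640973 169.25596544238408
48.2083
```

View pics/crop7.png

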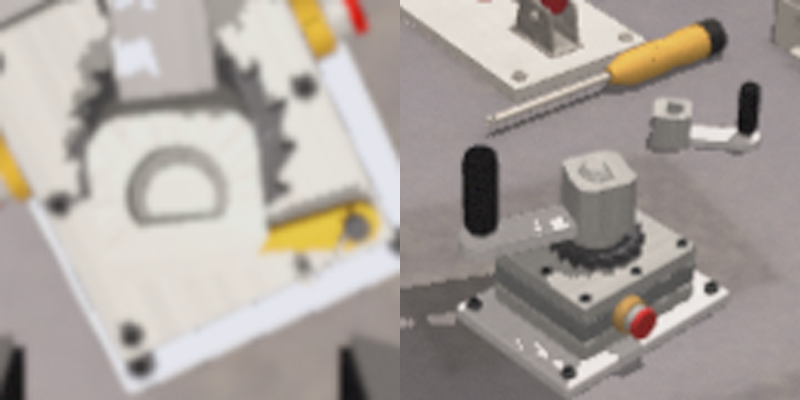

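```bash
python3 -c "
from h import *
print(telemetry.get_ft_force(),telemetry.get_joint_velocities()); ctrl.finish_job(); print(telemetry.get_clock())"
```

```text
[-0.67782282  0.9975372  -0.24928932] [ 1.36454125e-03 -1.71912251e-03 -1.29061765e-04  9.94783097e-05
 -1.33819436e-03 -1.50922516e-03]
the job is handed in; nothing more can be done
the job is handed in; nothing more can be done
```

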